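# Zero the scale and pack the pillars round the red one in its pot

### The arm

A 6-joint arm with a two-finger parallel gripper is mounted at the origin on the work surface. World frame = base frame: x ahead of the robot, y to its left, z up, the work surface at z = 0. Lengths are in m, angles in degrees, forces in N, time in s.
With the tool pointing down it reaches from about 0.375 to 0.975 m from the base axis. Payload 3.8 kg.
Tool frame: the origin (TCP) lies on the centre line of the jaws, within the pads' length; the fingertips stand 25 mm ahead of it and the grasp point (between the pads) lies 6 mm ahead of it (bot.tcp_to_tips is the distance from the TCP to the fingertips, in m); z points along the fingers, y is the line along which they close (so a half turn about z gives the same grasp; the last joint's range is limited). The gripper opens to 85 mm and grips with 20 to 120 N. Pads are 22 mm wide; open, the fingers measure 114 mm over their backs; the gripper's body (76 mm by 85 mm) begins 54 mm behind the grasp point. The pads swing forward as they close: fully open they stand 13 mm farther back than shut.
Start: joints at [-74.994, 15.12, 91.902, -0, 72.978, -2.114], TCP at [0.199, -0.645, 0.256] pointing down, gripper open.
Joint ranges: [-150.88, 150.88], [-54.13, 125.18], [17.81, 147.31], [-75.09, 255.09], [0, 152.58], [-146.25, 146.25]. Speed limits (degrees/s): [147.25, 147.25, 180, 180, 180, 180].

### API

Orientations are given as a 3x3 rotation matrix whose columns are the frame's x, y, z axes.
In Python, from cell import monitor, vision, bot gives the robot as it stands.
- The arm moves only by the tool carry_out, never from a script. Its argument "commands" is a list of rows, each a list of 5 numbers: the shift along the tool's x, y, z in cm, then the turn about the tool's z in degrees, then the finger opening in cm, from 0 to 8.54. In form: [[x, y, z, twist, jaw], ...]. A call has exactly 8 rows; each row shifts and turns the commanded pose from where the row before left it, along the tool's axes as they then stand; what a row does not reach is not made up. A row lasts 1/8 s, in which the tool goes at most 62.5 mm and 10.7 degrees, less where a joint would pass 70% of its speed; a pose out of reach is approached as far as the arm can. A call is refused whole if a number of a shift passes 6.25 or a number of a turn 10.7, either way. A call with a gripper value outside its range is refused whole. The fingers move at their own pace and stop on an object; "squeeze" is the grip in N (left out, the last holds). Time passes only in rows, so rows that do not move let the fingers close, or fill a call up. It gives the time, the measured TCP pose, the force, the opening and the grip force at its end, in the units of the state.
- monitor.get_state(): the state, without advancing time (a new reading comes with each control period).
- vision.get_image(name): name is "side" or "top"; returns (picture, depth): 384x512x3 uint8, red, green, blue; 384x512 float32, m along the optical axis (not along the pixel's ray), 0 where there is no reading.
- vision.calibration(name): a dict with "fov_y" (degrees; the focal length in pixels is half the picture's height over the tangent of half this angle, whatever the lens; pixels are square), "cx", "cy" (the principal point, pixels), "eye" and "rotation" of the camera in the world. Camera axes: x right, y down, z forward; pixel columns grow to the right and rows downward; lengths in m; the calibration is good to about 2 mm. A picture is of the moment at which its call begins. calibration takes no time and is no camera call.
- bot.job_done(): hands the job in; it is judged then, once.
The state is a dict: "time": time; "joint_pos": joint angles; "qvel": joint speeds; "effort": joint torques, N m; "tcp_pos": TCP position; "eef_rot": TCP orientation; "contact_force": force on the tool from outside, world axes, zero at the start; "ft_torque": the same for the moment, N m; "width": finger opening in m; "grasp_force": force on a finger pad.
Only numpy, scipy, OpenCV 4.12 (cv2) and the standard library are available. Lean on these libraries where they do the work, as an engineer would, in place of code of your own. Each camera call takes 0.05 s, during which the arm holds its last target. There are 200 camera calls.

### The job

Take the grey cover off the blue pot on the scale and lay it flat in the middle of the black rubber mat; then, while the pot is still empty, turn the scale's black knob so that its red pointer stands at the green zero mark. Then pack all the pillars on the table upright in the pot, studs up, feet on its floor: the red one in the middle and the bare aluminium ones around it. Leave the other things on the table where they are.

Things in the scene. Friction and masses are not known exactly. Their poses are not given: they have to be found in the camera images.
- scale: fixed grey bench scale, 170 x 300 mm, top 50 mm above the table (its place and yaw vary). Origin under its centre on the table. In its own frame the pot's axis is at y = -70 mm and the dial's axis at y = +90 mm (both x = 0).
- pot_floor (a point): centre of the inner floor of the blue round pot, which is fixed on the scale: 55 mm above the table. Pot: inner diameter 126 mm, wall 4 mm, rim 65 mm above this floor (120 mm above the table). Room for seven pillars only as one in the middle and six in a ring around it (ring centres 38 to 44 mm from the pot's axis).
- zero_knob (a joint): angle of the zeroing knob (rad): 0 when the red pointer stands at the green mark; positive when the knob has been turned clockwise (seen from above) past the mark. It can turn 2.4 rad to either side, is turned by a moment of about 0.05 N m, and stays where it is left.
- knob_grip (a point): on the knob's axis, 30 mm above the white dial face (face 50 mm, knob top 92 mm above the table). The grip is a black bar 54 mm long, 14 mm thick, from 6 to 42 mm above the face, on a black disc of 56 mm diameter. The point turns with the knob: bar along its x, red pointer along its +x; the green zero mark is on the scale's own +x side of the dial.
- cover: loose grey round cover, at the start on the pot: a disc 146 mm in diameter, 5 mm thick, with a 6 mm deep plug of 116 mm diameter beneath it (in the pot's mouth) and a black round knob, 24 mm diameter and 42 mm tall, on top in the centre. 0.25 kg. Origin at the centre of the plug's underside, z up; the disc's top is 11 mm, the knob's top 53 mm above it.
- mat: fixed black rubber mat, 170 x 170 mm, 3 mm thick, flat on the table. Origin under its centre.
- core: red pillar standing upright: body 38 mm diameter, 80 mm tall, foot tapered over the lowest 6 mm to 32 mm diameter; on top a stud 14 mm diameter, 40 mm long (120 mm overall) to grip it by; about 0.25 kg. Origin at the centre of its underside, z along its axis towards the stud. Always present.
- pillar1: bare aluminium pillar standing upright: body 38 mm diameter, 80 mm tall, foot tapered over the lowest 6 mm to 32 mm diameter; on top a stud 14 mm diameter, 40 mm long (120 mm overall) to grip it by; about 0.25 kg. Origin at the centre of its underside, z along its axis towards the stud. Four to six of the six are present; None when absent.
- pillar2: bare aluminium pillar standing upright: body 38 mm diameter, 80 mm tall, foot tapered over the lowest 6 mm to 32 mm diameter; on top a stud 14 mm diameter, 40 mm long (120 mm overall) to grip it by; about 0.25 kg. Origin at the centre of its underside, z along its axis towards the stud. Four to six of the six are present; None when absent.
- pillar3: bare aluminium pillar standing upright: body 38 mm diameter, 80 mm tall, foot tapered over the lowest 6 mm to 32 mm diameter; on top a stud 14 mm diameter, 40 mm long (120 mm overall) to grip it by; about 0.25 kg. Origin at the centre of its underside, z along its axis towards the stud. Four to six of the six are present; None when absent.
- pillar4: bare aluminium pillar standing upright: body 38 mm diameter, 80 mm tall, foot tapered over the lowest 6 mm to 32 mm diameter; on top a stud 14 mm diameter, 40 mm long (120 mm overall) to grip it by; about 0.25 kg. Origin at the centre of its underside, z along its axis towards the stud. Four to six of the six are present; None when absent.
- pillar5: bare aluminium pillar standing upright: body 38 mm diameter, 80 mm tall, foot tapered over the lowest 6 mm to 32 mm diameter; on top a stud 14 mm diameter, 40 mm long (120 mm overall) to grip it by; about 0.25 kg. Origin at the centre of its underside, z along its axis towards the stud. Four to six of the six are present; None when absent.
- pillar6: bare aluminium pillar standing upright: body 38 mm diameter, 80 mm tall, foot tapered over the lowest 6 mm to 32 mm diameter; on top a stud 14 mm diameter, 40 mm long (120 mm overall) to grip it by; about 0.25 kg. Origin at the centre of its underside, z along its axis towards the stud. Four to six of the six are present; None when absent.
- steel_block: bystander: steel block 50 x 40 x 30 mm near the pillars; leave it.
- hammer: bystander: hammer lying on the table; leave it.
- wrench: bystander: wrench lying on the table; leave it.
- screwdriver: bystander: screwdriver lying on the table; leave it.
- tape_roll: bystander: yellow roll of tape, 90 mm diameter, 30 mm tall; leave it.
- mug: bystander: white mug, 90 mm tall; leave it.
- brush: bystander: brush lying on the table; leave it.
Mind the look-alikes: they are no part of the job. What is shaped like the pillar6 but purple is not meant. What is shaped like the pillar3 but turquoise is not meant.

How it is judged:
By the outcome, as a careful person would: the job done as asked, in the order asked, and still so for the second after the job is handed in, with the robot touching nothing.
Of pillar1, pillar2, pillar3, pillar4, pillar5, pillar6 only 4 to 6 are there at a start; the rules pass over those that are not, and their reading is None.
At some moment in a run one of cover may be knocked a few centimetres aside while the robot is not near it.
It also fails if it takes over 210 s, if anything falls off the work surface, if the arm or the gripper's body presses on something with over 40 N, if the wrist force passes 120 N, or if a joint passes its speed limit or range.

## Working session

There is one attempt and no reset: what is moved stays moved. The work goes in short steps, Python scripts to look and compute and a tool call to move; the robot and the scene stay as the last step left them, time stands still between calls to the robot, and variables do not carry over. Pictures are saved under pics/ and viewed, at most 14 in all, crops included, and the job is handed in when it is done.

Besides the shell and the picture viewer there is one more tool, called after "Emit:" by a JSON object that holds its "op" and its "data", one argument or row to a line. carry_out: Moves the arm, as the interface text tells. Its arguments: {"type":"object","properties":{"commands":{"type":"array","items":{"type":"array","items":{"type":"number"}}},"squeeze":{"type":"number"}},"required":["commands"]}

```bash
mkdir -p pics; ls; cat > h.py <<'E'
import numpy as np, cv2
from cell import monitor, vision, bot
def ray(cal,u,v,shape=(384,512)):
    f=shape[0]/2/np.tan(np.radians(cal['fov_y'])/2)
    d=np.array([(u-cal['cx'])/f,(v-cal['cy'])/f,1.0])
    return np.array(cal['eye']),np.array(cal['rotation'])@d
def onplane(cal,u,v,z):
    e,d=ray(cal,u,v); return e+d*(z-e[2])/d[2]
def cloud(cal,depth):
    f=192/np.tan(np.radians(cal['fov_y'])/2)
    v,u=np.mgrid[:384,:512]
    c=np.stack([(u-cal['cx'])/f,(v-cal['cy'])/f,np.ones_like(depth)],-1)*depth[...,None]
    return c@np.array(cal['rotation']).T+np.array(cal['eye'])
E
python3 - <<'E'
from h import *
for n in ('top','side'):
    im,d=vision.get_image(n); c=vision.calibration(n)
    np.savez(f'{n}0.npz',im=im,d=d); print(n,c)
    cv2.imwrite(f'pics/{n}0.png',cv2.resize(im[...,::-1],(800,600),interpolation=cv2.INTER_CUBIC))
s=monitor.get_state(); print(s['time'],s['tcp_pos'],s['eef_rot'])
E
```

```text
pics
top {'fov_y': 48.28921970554233, 'cx': 250.47883356713064, 'cy': 195.07241115730545, 'eye': array([ 0.37952052, -0.02589978,  1.37343595]), 'rotation': array([[-2.73974427e-02, -9.94476046e-01,  1.01325095e-01],
       [-9.99622755e-01,  2.74520791e-02, -8.55386352e-04],
       [-1.93092328e-03, -1.01310306e-01, -9.94853001e-01]])}
side {'fov_y': 56.054645783492916, 'cx': 260.904374791362, 'cy': 185.77613643350853, 'eye': array([ 0.23113376, -0.87688117,  0.9861021 ]), 'rotation': array([[ 0.95009402, -0.20947231,  0.23117679],
       [-0.31149922, -0.67742688,  0.66637906],
       [ 0.01701741, -0.70513415, -0.70886969]])}
0.1 [ 0.19855578 -0.64447781  0.25502993] [[ 9.55676945e-01  2.94416832e-01 -5.53705897e-04]
 [ 2.94417344e-01 -9.55674768e-01  2.04090177e-03]
 [ 7.17130793e-05 -2.11346339e-03 -9.99997764e-01]]
```

View pics/top0.png

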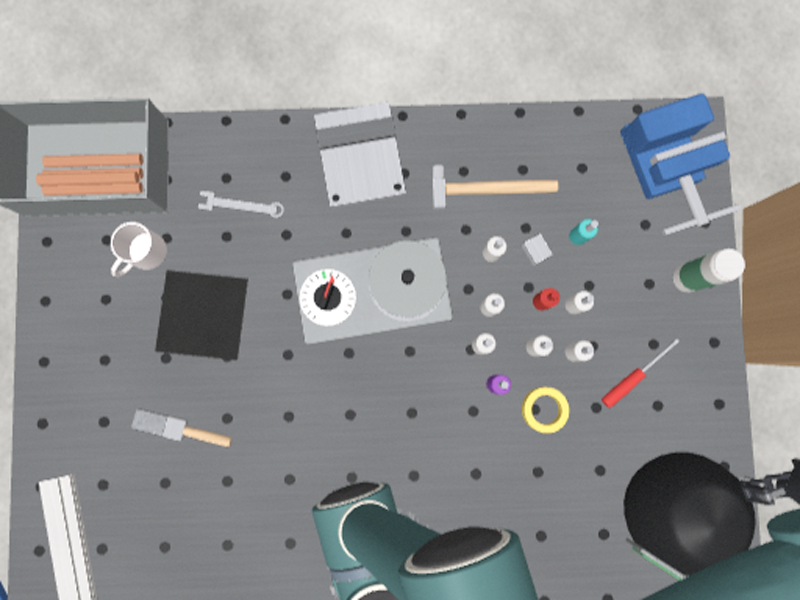

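View pics/side0.png

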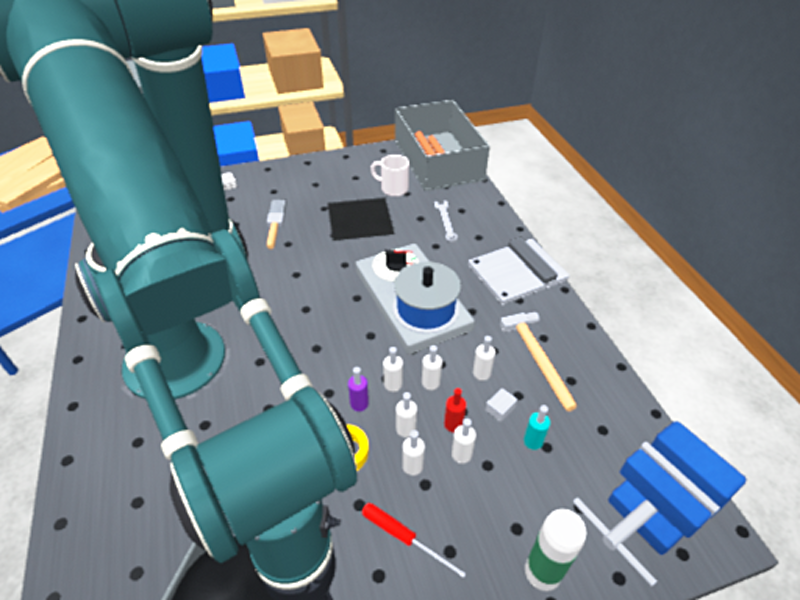

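The top view (800×600 picture) shows the cover at (408,277), the dial at (327,297) with its pointer near the green mark, and the mat at (202,315). The red pillar is at (546,298). The six aluminium pillars are at (495,248), (492,304), (484,344), (540,345), (581,351) and (580,301). The side view agrees, so all six are present, plus the purple and turquoise decoys.

```bash
cat > meas.py <<'E'
from h import *
def studs(im,d,c,zlo=.1,zhi=.135):
    P=cloud(c,d); z=P[...,2]
    m=((d>0)&(z>zlo)&(z<zhi)&(P[...,0]>.3)&(P[...,0]<.8)&(P[...,1]<.0)&(P[...,1]>-.5)).astype(np.uint8)
    n,l,st,ce=cv2.connectedComponentsWithStats(m)
    out=[]
    for i in range(1,n):
        if 5<=st[i,4]<150:
            p=P[l==i]; t=p[p[:,2]>p[:,2].max()-.006]; out.append((np.median(p,0).round(4),p.mean(0).round(4),t.mean(0).round(4),st[i,4],im[l==i].mean(0).round(),ce[i].round(1)))
    return out
E
python3 - <<'E'
from meas import *
print(bot.tcp_to_tips)
for n in('top','side'):
    a=np.load(n+'0.npz');c=vision.calibration(n)
    print(n)
    for o in studs(a['im'],a['d'],c): print(*o)
a=np.load('top0.npz');c=vision.calibration('top');im=a['im'];P=cloud(c,a['d'])
hsv=cv2.cvtColor(im,cv2.COLOR_RGB2HSV)
z=P[...,2]
print('table z',np.median(z[300:330,250:330]), z[300:330,250:330].std())
def rect(m,z0,lab):
    cs,_=cv2.findContours(m.astype(np.uint8),cv2.RETR_EXTERNAL,cv2.CHAIN_APPROX_NONE)
    k=max(cs,key=cv2.contourArea)
    W=np.array([onplane(c,*p[0],z0)[:2] for p in k],np.float32)
    print(lab,cv2.minAreaRect(W))
box=np.zeros(z.shape,bool);box[150:240,90:165]=1
rect(box&(hsv[...,2]<60),.003,'mat')
box[:]=0;box[140:230,180:300]=1
sc=box&(z>.03); rect(sc,.05,'scale')
cov=box&(z>.105)&(z<.14); y,x=np.where(cov)
cs,_=cv2.findContours(cov.astype(np.uint8),cv2.RETR_EXTERNAL,cv2.CHAIN_APPROX_NONE);k=max(cs,key=cv2.contourArea)
W=np.array([onplane(c,*p[0],.125)[:2] for p in k],np.float32)
print('cover z',np.median(z[cov]),cv2.fitEllipse(W))
kn=box&(z>.15)&(z<.19); print('cover knob',kn.sum(),P[kn].mean(0))
wh=box&(hsv[...,2]>215)&(hsv[...,1]<30)&(z<.07); wh=cv2.morphologyEx(wh.astype(np.uint8),cv2.MORPH_OPEN,np.ones((2,2)))
cs,_=cv2.findContours(wh,cv2.RETR_EXTERNAL,cv2.CHAIN_APPROX_NONE);k=np.vstack(cs)
W=np.array([onplane(c,*p[0],.05)[:2] for p in cv2.convexHull(k)],np.float32)
print('dial',cv2.minEnclosingCircle(W))
kb=box&(z>.075)&(z<.1)&(hsv[...,2]<70); kb[:,230:]=0
print('bar',kb.sum(),P[kb].mean(0),cv2.minAreaRect(P[kb][:,:2].astype(np.float32)))
red=box&((hsv[...,0]<8)|(hsv[...,0]>172))&(hsv[...,1]>120)
gr=box&(hsv[...,0]>45)&(hsv[...,0]<85)&(hsv[...,1]>100)
print('red',red.sum(),P[red].mean(0),'\n green',gr.sum(),P[gr].mean(0))
cv2.imwrite('pics/dial0.png',cv2.resize(im[165:225,180:240,::-1],(600,600),interpolation=cv2.INTER_CUBIC))
E
```

```text
0.025
top
[ 0.6509 -0.4154  0.1178] [ 0.651  -0.416   0.1166] [ 0.6515 -0.4171  0.1212] 26 [182. 190. 194.] [379.5 143.7]
[ 0.6209 -0.2343  0.1166] [ 0.6207 -0.2351  0.1152] [ 0.6212 -0.2357  0.1175] 23 [194. 194. 198.] [319.3 155.4]
[ 0.5173 -0.3333  0.1161] [ 0.5174 -0.3341  0.115 ] [ 0.5161 -0.3361  0.121 ] 24 [185.  66.  63.] [354.2 189. ]
[ 0.5082 -0.3998  0.1169] [ 0.508  -0.3995  0.1147] [ 0.5094 -0.4007  0.1186] 26 [191. 191. 195.] [376.5 191.5]
[ 0.5079 -0.2262  0.1171] [ 0.508  -0.2261  0.1161] [ 0.5093 -0.2265  0.1183] 22 [200. 201. 205.] [317.9 193.1]
[ 0.4319 -0.2055  0.1175] [ 0.4317 -0.2054  0.1172] [ 0.4288 -0.2008  0.1277] 20 [200. 200. 204.] [312.  219.1]
[ 0.4233 -0.3156  0.1167] [ 0.4239 -0.3156  0.1147] [ 0.4243 -0.3164  0.1184] 22 [199. 199. 202.] [349.6 220.8]
[ 0.4122 -0.3931  0.1163] [ 0.4123 -0.3938  0.1152] [ 0.4126 -0.3944  0.1201] 26 [195. 195. 199.] [376.5 224. ]
[ 0.3526 -0.2309  0.1169] [ 0.3519 -0.2318  0.1167] [ 0.3513 -0.232   0.1199] 21 [192. 187. 201.] [322.2 246.3]
side
[ 0.6209 -0.2413  0.1164] [ 0.6215 -0.2401  0.1145] [ 0.6231 -0.2381  0.1211]
[... 996 characters left out ...]
6821746826, 0.3658135235309601), (0.16687016189098358, 0.1647319346666336), 82.1428451538086)
scale ((0.5457791686058044, 0.010893821716308594), (0.17220567166805267, 0.2986409664154053), 8.142399787902832)
cover z 0.12313331108896197 ((0.5553754568099976, -0.05752114579081535), (0.14196045696735382, 0.14308397471904755), 16.16332244873047)
cover knob 57 [ 0.55490746 -0.05742364  0.16406742]
dial ((0.5310165286064148, 0.09777657687664032), 0.05777626484632492)
bar 56 [0.52766589 0.10050522 0.08884718] ((0.5319140553474426, 0.10096332430839539), (0.01440460979938507, 0.04936918988823891), 70.36780548095703)
red 25 [0.54910222 0.09514446 0.08810387] 
 green 5 [0.58047775 0.10758637 0.04945803]
```

View pics/dial0.png

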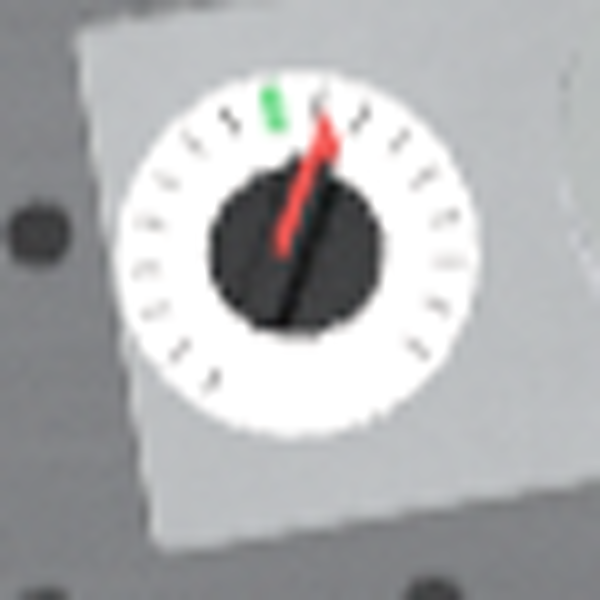

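Dial crop: the red pointer runs from (282,250) to (328,120) and the green mark is at (272,108). The knob therefore needs about 28° counter-clockwise. The measured points match the known heights and sizes, so I'm going to the cover.

Emit:
{"op": "carry_out", "data": {
  "commands": [
    [0,0,0,8.5,5],
    [0,0,0,8.5,5],
    [2.9,-4.9,0,0,5],
    [2.9,-4.9,0,0,5],
    [2.9,-4.9,0,0,5],
    [2.9,-4.9,0,0,5],
    [2.9,-4.9,0,0,5],
    [2.9,-4.9,0,0,5]
  ],
  "squeeze": 60
}}

```text
time: 1.1
tcp_pos: [0.3725, -0.3488, 0.2559]
eef_rot: [[1.0, 0.002, -0.0], [0.002, -1.0, 0.0], [-0.0, -0.0, -1.0]]
contact_force: [1.6, 0.0, -0.1]
width: 0.0499
grasp_force: 0.0
```

Emit:
{"op": "carry_out", "data": {
  "commands": [
    [2.9,-4.9,0,0,5],
    [2.9,-4.9,0,0,5],
    [2.9,-4.9,0,0,5],
    [2.9,-4.9,0,0,5],
    [2.9,-4.9,0,0,5],
    [2.9,-4.9,0,0,5],
    [0,0,0,0,5],
    [0,0,0,0,5]
  ]
}}

```text
time: 2.1
tcp_pos: [0.545, -0.0563, 0.2557]
eef_rot: [[1.0, 0.003, -0.002], [0.003, -1.0, -0.0], [-0.002, 0.0, -1.0]]
contact_force: [-0.5, -0.6, -0.2]
width: 0.05
grasp_force: 0.0
```

Emit:
{"op": "carry_out", "data": {
  "commands": [
    [1.0,0.1,5,0,5],
    [0,0,3,0,5],
    [0,0,1.9,0,5],
    [0,0,0,0,1.5],
    [0,0,0,0,1.5],
    [0,0,0,0,1.5],
    [0,0,0,0,1.5],
    [0,0,0,0,1.5]
  ],
  "squeeze": 60
}}

```text
time: 3.1
tcp_pos: [0.5557, -0.0573, 0.1578]
eef_rot: [[1.0, 0.002, 0.001], [0.002, -1.0, -0.0], [0.001, 0.0, -1.0]]
contact_force: [-0.4, 0.9, -0.9]
width: 0.0226
grasp_force: 58.8
```

Emit:
{"op": "carry_out", "data": {
  "commands": [
    [0,0,-1,0,1.5],
    [0,0,-2,0,1.5],
    [0,0,-3,0,1.5],
    [0,0,-2,0,1.5],
    [0,0,0,0,1.5],
    [0,0,0,0,1.5],
    [0,0,0,0,1.5],
    [0,0,0,0,1.5]
  ]
}}

```text
time: 4.1
tcp_pos: [0.5548, -0.0573, 0.2361]
eef_rot: [[1.0, 0.002, -0.002], [0.002, -1.0, 0.0], [-0.002, -0.0, -1.0]]
contact_force: [0.2, 0.2, -3.2]
width: 0.0226
grasp_force: 58.8
```

```bash
python3 - <<'E'
from h import *
ims=[]
for n in ('top','side'):
    im,d=vision.get_image(n); np.savez(f'{n}1.npz',im=im,d=d); ims.append(im[100:330,130:430,::-1] if n=='side' else im[80:310,80:380,::-1])
cv2.imwrite('pics/b.png',cv2.resize(np.hstack(ims),(800,307),interpolation=cv2.INTER_CUBIC))
s=monitor.get_state();print(s['tcp_pos'],s['width'],s['joint_pos'])
E
```

```text
[ 0.55513014 -0.05728026  0.23650506] 0.02263931188191755 [-8.44836179e+00  3.32255418e+00  1.07625339e+02 -1.73081851e-05
  6.91283251e+01  8.14309366e+01]
```

View pics/b.png

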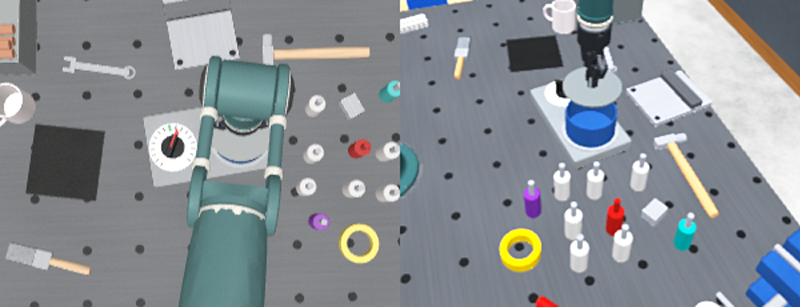

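The picture shows the cover hanging in the gripper, (595,85) in the right half, above the open blue pot. Carrying it to the mat.

Emit:
{"op": "carry_out", "data": {
  "commands": [
    [-0.5,-4.7,0,0,1.5],
    [-0.5,-4.7,0,0,1.5],
    [-0.5,-4.7,0,0,1.5],
    [-0.5,-4.7,0,0,1.5],
    [-0.5,-4.7,0,0,1.5],
    [-0.5,-4.7,0,0,1.5],
    [-0.5,-4.7,0,0,1.5],
    [-0.5,-4.7,0,0,1.5]
  ]
}}

```text
time: 5.2
tcp_pos: [0.5144, 0.3201, 0.2371]
eef_rot: [[1.0, 0.002, 0.0], [0.002, -1.0, -0.0], [0.0, 0.0, -1.0]]
contact_force: [1.3, -0.1, -2.3]
width: 0.0223
grasp_force: 59.3
```

Emit:
{"op": "carry_out", "data": {
  "commands": [
    [-0.5,-4.7,0,0,1.5],
    [0,0,0,0,1.5],
    [0,0,4,0,1.5],
    [0,0,4,0,1.5],
    [0,0,4,0,1.5],
    [0,0,3,0,1.5],
    [0,0,0,0,1.5],
    [0,0,0,0,1.5]
  ]
}}

```text
time: 6.2
tcp_pos: [0.5105, 0.3655, 0.0885]
eef_rot: [[1.0, 0.002, 0.001], [0.002, -1.0, 0.001], [0.001, -0.001, -1.0]]
contact_force: [-0.1, 0.1, -2.0]
width: 0.0225
grasp_force: 59.7
```

Emit:
{"op": "carry_out", "data": {
  "commands": [
    [0,0,2,0,1.5],
    [0,0,1.3,0,1.5],
    [0,0,0.5,0,1.5],
    [0,0,0.2,0,1.5],
    [0,0,0,0,1.5],
    [0,0,0,0,4],
    [0,0,0,0,4.5],
    [0,0,0,0,4.5]
  ]
}}

```text
time: 7.2
tcp_pos: [0.51, 0.3659, 0.0479]
eef_rot: [[1.0, 0.002, 0.001], [0.002, -1.0, 0.001], [0.001, -0.001, -1.0]]
contact_force: [-1.2, 0.2, 0.7]
width: 0.0448
grasp_force: 0.0
```

Emit:
{"op": "carry_out", "data": {
  "commands": [
    [0,0,-2,0,4.5],
    [0,0,-4,0,4.5],
    [0,0,-5,0,4.5],
    [0,0,-4,0,4.5],
    [0.4,5.3,0,0,4.5],
    [0.4,5.3,0,0,4.5],
    [0.4,5.3,0,0,4.5],
    [0.4,5.3,0,0,4.5]
  ]
}}

```text
time: 8.2
tcp_pos: [0.5264, 0.1521, 0.1992]
eef_rot: [[1.0, 0.003, 0.003], [0.003, -1.0, 0.001], [0.003, -0.001, -1.0]]
contact_force: [1.0, -0.3, 0.1]
width: 0.045
grasp_force: 0.0
```

Emit:
{"op": "carry_out", "data": {
  "commands": [
    [0.4,5.3,0,0,4.5],
    [0,0,0,9.8,4.5],
    [0,0,0,9.8,4.5],
    [0,0,0,0,4.5],
    [0,0,0,0,4.5],
    [0,0,0,0,4.5],
    [0,0,0,0,4.5],
    [0,0,0,0,4.5]
  ]
}}

```text
time: 9.2
tcp_pos: [0.5301, 0.1007, 0.1972]
eef_rot: [[0.943, -0.333, -0.0], [-0.333, -0.943, -0.0], [-0.0, 0.0, -1.0]]
contact_force: [-1.1, 0.7, -0.1]
width: 0.0451
grasp_force: 0.0
```

```bash
python3 - <<'E'
from h import *
ims=[]
for n in ('top','side'):
    im,d=vision.get_image(n); np.savez(f'{n}2.npz',im=im,d=d); ims.append(im[100:330,130:430,::-1] if n=='side' else im[80:310,80:380,::-1])
cv2.imwrite('pics/c.png',cv2.resize(np.hstack(ims),(800,307),interpolation=cv2.INTER_CUBIC))
im,d=(np.load('top2.npz')[k] for k in('im','d'));c=vision.calibration('top');P=cloud(c,d);z=P[...,2]
m=(z>.045)&(z<.07)&(P[...,1]>.3)&(P[...,1]<.43)&(P[...,0]>.42)&(P[...,0]<.6)
print('cover knob',m.sum(),P[m].mean(0))
m=(z>.006)&(z<.025)&(P[...,1]>.25)&(P[...,1]<.47)&(P[...,0]>.42)&(P[...,0]<.6)
print(np.median(z[m]),cv2.minEnclosingCircle(P[m][:,:2].astype(np.float32)))
s=monitor.get_state();print(s['time'],s['tcp_pos'],s['width'],s['eef_rot'])
E
```

```text
cover knob 49 [0.50947539 0.36627968 0.05418177]
0.012561872106982785 ((0.5102819204330444, 0.3729919195175171), 0.11030512303113937)
9.3 [0.53013099 0.10068723 0.19723204] 0.04521397179433066 [[ 9.42895994e-01 -3.33087282e-01 -8.77639699e-05]
 [-3.33087286e-01 -9.42895996e-01 -2.97217373e-05]
 [-7.28523631e-05  5.72575696e-05 -9.99999996e-01]]
```

View pics/c.png

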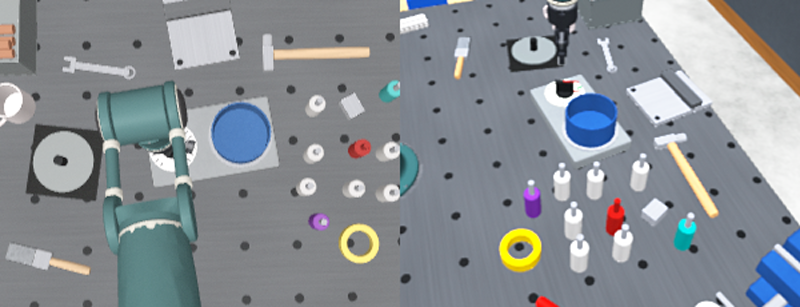

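The cover lies flat in the middle of the mat at (62,161) in the left half, and the pot is empty. Next is the knob.

Emit:
{"op": "carry_out", "data": {
  "commands": [
    [0.2,0,4,0,4.5],
    [0,0,4,0,4.5],
    [0,0,2.7,0,4.5],
    [0,0,0,0,4.5],
    [0,0,0,0,0.5],
    [0,0,0,0,0.5],
    [0,0,0,0,0.5],
    [0,0,0,0,0.5]
  ],
  "squeeze": 45
}}

```text
time: 10.3
tcp_pos: [0.5335, 0.1001, 0.0922]
eef_rot: [[0.943, -0.333, 0.003], [-0.333, -0.943, 0.0], [0.003, -0.002, -1.0]]
contact_force: [-0.3, -0.1, 6.7]
width: 0.0131
grasp_force: 45.9
```

Emit:
{"op": "carry_out", "data": {
  "commands": [
    [0,0,0,0,0.5],
    [0,0,0,-7,0.5],
    [0,0,0,-7,0.5],
    [0,0,0,-7,0.5],
    [0,0,0,-5,0.5],
    [0,0,0,-1.8,0.5],
    [0,0,0,0,0.5],
    [0,0,0,0,0.5]
  ]
}}

```text
time: 11.3
tcp_pos: [0.5334, 0.0992, 0.0922]
eef_rot: [[0.989, 0.145, 0.003], [0.145, -0.989, -0.001], [0.003, 0.002, -1.0]]
contact_force: [-0.3, -4.2, 6.5]
width: 0.0132
grasp_force: 46.2
```

Emit:
{"op": "carry_out", "data": {
  "commands": [
    [0,0,0,0,4],
    [0,0,0,0,4],
    [0,0,0,0,4],
    [0,0,-4,0,4],
    [0,0,-5,0,4],
    [0,0,-5,0,4],
    [0,0,-4,8.3,4],
    [0,4,0,0,4]
  ]
}}

```text
time: 12.3
tcp_pos: [0.5347, 0.0615, 0.2752]
eef_rot: [[1.0, 0.003, 0.009], [0.003, -1.0, 0.002], [0.009, -0.001, -1.0]]
contact_force: [-0.1, -0.9, -1.5]
width: 0.0398
grasp_force: 0.0
```

Emit:
{"op": "carry_out", "data": {
  "commands": [
    [-0.2,5.6,0,0,3.5],
    [-0.2,5.6,0,0,3.5],
    [-0.2,5.6,0,0,3.5],
    [-0.2,5.6,0,0,3.5],
    [-0.2,5.6,0,0,3.5],
    [-0.2,5.6,0,0,3.5],
    [-0.2,5.6,0,0,3.5],
    [0,0,0,0,3.5]
  ]
}}

```text
time: 13.3
tcp_pos: [0.5174, -0.3356, 0.2695]
eef_rot: [[1.0, -0.004, -0.001], [-0.004, -1.0, -0.0], [-0.001, 0.0, -1.0]]
contact_force: [-0.3, 0.7, -0.0]
width: 0.0349
grasp_force: 0.0
```

```bash
python3 - <<'E'
from h import *
s=monitor.get_state();print(s['time'],s['tcp_pos'],s['width'])
c=vision.calibration('top');im,d=vision.get_image('top');np.savez('top3.npz',im=im,d=d)
P=cloud(c,d);z=P[...,2];hsv=cv2.cvtColor(im,cv2.COLOR_RGB2HSV)
box=np.zeros(z.shape,bool);box[140:230,180:300]=1
pot=box&(hsv[...,0]>95)&(hsv[...,0]<125)&(hsv[...,1]>120)
rim=pot&(z>.108)
k=cv2.convexHull(np.argwhere(rim)[:,::-1].astype(np.int32))
W=np.array([onplane(c,*p[0],.12)[:2] for p in k],np.float32)
pot_c,r=cv2.minEnclosingCircle(W);print('pot rim',pot_c,r,cv2.fitEllipse(W))
fl=pot&(z<.065)&(z>.045);print('floor',fl.sum(),np.median(z[fl]),cv2.minEnclosingCircle(P[fl][:,:2].astype(np.float32)))
sc=(box&(z>.03)).astype(np.uint8)
k=max(cv2.findContours(sc,0,1)[0],key=cv2.contourArea)
print('scale',cv2.minAreaRect(np.array([onplane(c,*p[0],.05)[:2] for p in k],np.float32)))
wh=(box&(hsv[...,2]>215)&(hsv[...,1]<30)&(z<.07)).astype(np.uint8)
k=cv2.convexHull(np.vstack(cv2.findContours(wh,0,1)[0]))
dc,r=cv2.minEnclosingCircle(np.array([onplane(c,*p[0],.05)[:2] for p in k],np.float32));print('dial',dc,r)
kb=box&(z>.075)&(z<.1);kb[:,230:]=0
q=P[kb][:,:2].astype(np.float32);print('bar',len(q),q.mean(0),cv2.minAreaRect(q),cv2.fitLine(q,2,0,.01,.01).ravel())
red=box&((hsv[...,0]<8)|(hsv[...,0]>172))&(hsv[...,1]>100);red[:,230:]=0
q=P[red];l=cv2.fitLine(q[:,:2].astype(np.float32),2,0,.01,.01).ravel();print('red',len(q),np.degrees(np.arctan(l[1]/l[0])),q.mean(0))
gr=box&(hsv[...,0]>45)&(hsv[...,0]<85)&(hsv[...,1]>60);gr[:,230:]=0
g=P[gr].mean(0);print('green',gr.sum(),g,np.degrees(np.arctan2(g[1]-dc[1],g[0]-dc[0])))
print('axis yaw',np.degrees(np.arctan2(dc[0]-pot_c[0],pot_c[1]-dc[1]))%180)
big=cv2.resize(im[165:225,180:240,::-1],(600,600),interpolation=cv2.INTER_CUBIC);cv2.imwrite('pics/dial1.png',big)
E
```

```text
13.3 [ 0.51742313 -0.33559224  0.26952763] 0.03493750948198042
pot rim (0.554396390914917, -0.05724983662366867) 0.06650927662849426 ((0.5546131134033203, -0.05713196098804474), (0.13001535832881927, 0.132486954331398), 78.94623565673828)
floor 1233 0.05310214169541161 ((0.5569351315498352, -0.05783431604504585), 0.06293246150016785)
scale ((0.5440558791160583, 0.011381864547729492), (0.16899724304676056, 0.297203928232193), 8.127968788146973)
dial (0.5407129526138306, 0.014127321541309357) 0.14353424310684204
bar 93 [0.534685   0.10055626] ((0.5392599701881409, 0.10141520202159882), (0.0652066171169281, 0.014209947548806667), 7.461533546447754) [0.99111485 0.13300897 0.5346851  0.10055627]
red 28 7.380272 [0.54991656 0.10333489 0.08976559]
green 4 [0.58217486 0.10789775 0.0476703 ] 66.14671261727366
axis yaw 10.852285219226218
```

View pics/dial1.png

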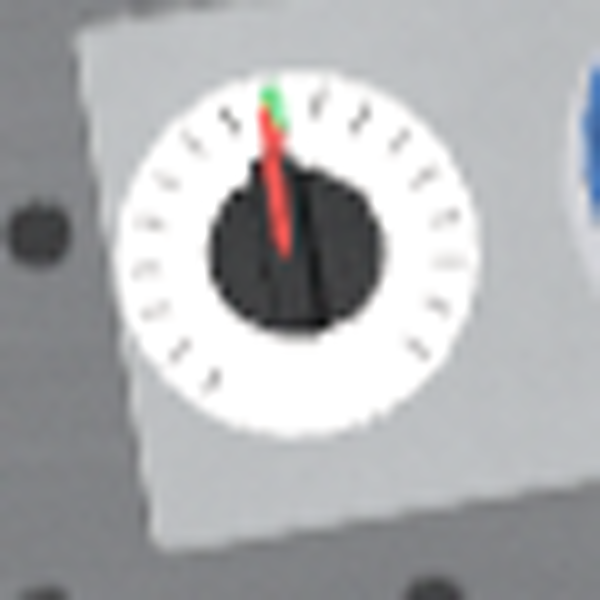

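Dial crop: the red pointer tip at (270,105) lies on the green mark at (272,100). Bar yaw is 7.5° and scale yaw 8.1°, so the knob is zeroed. Next I take the red pillar.

Emit:
{"op": "carry_out", "data": {
  "commands": [
    [0.1,0.1,5.5,0,3.5],
    [0,0,5.5,0,3.5],
    [0,0,4.8,0,3.5],
    [0,0,0,0,3.5],
    [0,0,0,0,0.5],
    [0,0,0,0,0.5],
    [0,0,0,0,0.5],
    [0,0,0,0,0.5]
  ],
  "squeeze": 60
}}

```text
time: 14.35
tcp_pos: [0.5198, -0.3332, 0.1136]
eef_rot: [[1.0, 0.0, 0.002], [0.0, -1.0, -0.001], [0.002, 0.001, -1.0]]
contact_force: [-0.8, 0.6, 3.4]
width: 0.0121
grasp_force: 58.9
```

Emit:
{"op": "carry_out", "data": {
  "commands": [
    [0,0,-4,0,0.5],
    [0,0,-5,0,0.5],
    [0,0,-5,0,0.5],
    [0,0,-5,0,0.5],
    [0.7,-5,0,0,0.5],
    [0.7,-5,0,0,0.5],
    [0.7,-5,0,0,0.5],
    [0.7,-5,0,0,0.5]
  ]
}}

```text
time: 15.35
tcp_pos: [0.5468, -0.1316, 0.3022]
eef_rot: [[1.0, -0.0, -0.0], [-0.0, -1.0, 0.0], [-0.0, -0.0, -1.0]]
contact_force: [0.3, 0.3, -2.0]
width: 0.0118
grasp_force: 59.1
```

Emit:
{"op": "carry_out", "data": {
  "commands": [
    [0.7,-5,0,0,0.5],
    [0.2,-2.9,0,0,0.5],
    [0,0,0,0,0.5],
    [0,0,0,0,0.5],
    [0,0,0,0,0.5],
    [0,0,0,0,0.5],
    [0,0,0,0,0.5],
    [0,0,0,0,0.5]
  ]
}}

```text
time: 16.35
tcp_pos: [0.556, -0.0544, 0.3022]
eef_rot: [[1.0, -0.0, -0.0], [-0.0, -1.0, 0.0], [-0.0, -0.0, -1.0]]
contact_force: [-1.1, 0.9, -1.8]
width: 0.0123
grasp_force: 59.0
```

```bash
python3 - <<'E'
from h import *
ims=[]
s=monitor.get_state();print(s['time'],s['tcp_pos'],s['width'],s['eef_rot'])
for n in ('top','side'):
    im,d=vision.get_image(n); np.savez(f'{n}4.npz',im=im,d=d); ims.append(im[60:290,130:430,::-1] if n=='side' else im[80:310,80:380,::-1])
    c=vision.calibration(n);P=cloud(c,d);h=cv2.cvtColor(im,cv2.COLOR_RGB2HSV)
    m=((h[...,0]<8)|(h[...,0]>172))&(h[...,1]>120)&(P[...,2]>.15)&(P[...,2]<.4);p=P[m]
    if len(p)>20:
        for a in np.arange(.18,.32,.02):
            q=p[(p[:,2]>a)&(p[:,2]<a+.02)]
            if len(q)>5: print(n,round(a,2),len(q),q.mean(0).round(4))
cv2.imwrite('pics/d.png',cv2.resize(np.hstack(ims),(800,307),interpolation=cv2.INTER_CUBIC))
E
```

```text
16.35 [ 0.55604908 -0.05439999  0.3022464 ] 0.012284525228840002 [[ 9.99999967e-01 -2.47360341e-04 -7.27443636e-05]
 [-2.47359396e-04 -9.99999969e-01  1.30004276e-05]
 [-7.27475772e-05 -1.29824331e-05 -9.99999997e-01]]
top 0.22 11 [ 0.5374 -0.0529  0.2312]
top 0.24 9 [ 0.537  -0.0524  0.2494]
top 0.26 9 [ 0.5372 -0.0503  0.2649]
side 0.18 14 [ 0.5514 -0.07    0.1973]
side 0.2 47 [ 0.551  -0.0694  0.2101]
side 0.22 53 [ 0.5497 -0.0688  0.2295]
side 0.24 58 [ 0.5505 -0.068   0.2498]
side 0.26 71 [ 0.5516 -0.0627  0.2679]
```

View pics/d.png

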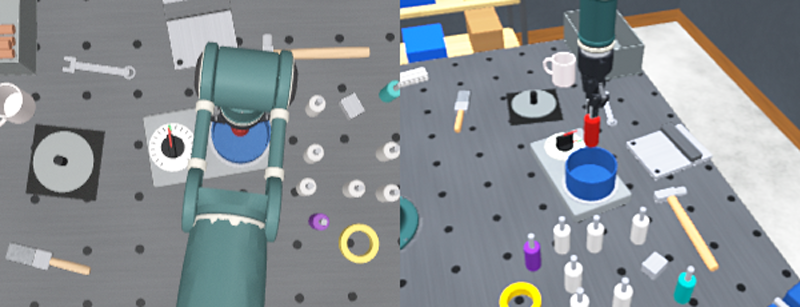

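The picture shows the red pillar hanging vertically over the pot, at (592,130) in the right half. Lowering it into the centre.

Emit:
{"op": "carry_out", "data": {
  "commands": [
    [-0.1,0.3,3,0,0.5],
    [0,0,4,0,0.5],
    [0,0,3.5,0,0.5],
    [0,0,2,0,0.5],
    [0,0,0.8,0,0.5],
    [0,0,0,0,0.5],
    [0,0,0,0,3],
    [0,0,0,0,3]
  ]
}}

```text
time: 17.45
tcp_pos: [0.5559, -0.0572, 0.1705]
eef_rot: [[1.0, 0.0, 0.002], [0.0, -1.0, -0.0], [0.002, 0.0, -1.0]]
contact_force: [1.2, -1.2, 0.3]
width: 0.03
grasp_force: 0.0
```

Emit:
{"op": "carry_out", "data": {
  "commands": [
    [0,0,0,0,3],
    [0,0,-5,0,3],
    [0,0,-5,0,3],
    [1.7,4.5,0,0,3.5],
    [1.7,4.5,0,0,3.5],
    [1.7,4.5,0,0,3.5],
    [1.7,4.5,0,0,3.5],
    [0,0,0,0,3.5]
  ]
}}

```text
time: 18.45
tcp_pos: [0.6237, -0.2402, 0.2689]
eef_rot: [[1.0, -0.003, 0.0], [-0.003, -1.0, -0.001], [0.0, 0.001, -1.0]]
contact_force: [-0.3, 0.6, 0.1]
width: 0.0351
grasp_force: 0.0
```

Emit:
{"op": "carry_out", "data": {
  "commands": [
    [0,0,0,0,3.5],
    [0,0,0,0,3.5],
    [0,0,0,0,3.5],
    [0,0,0,0,3.5],
    [0,0,0,0,3.5],
    [0,0,0,0,3.5],
    [0,0,0,0,3.5],
    [0,0,0,0,3.5]
  ]
}}

```text
time: 19.45
tcp_pos: [0.6231, -0.2371, 0.2693]
eef_rot: [[1.0, 0.0, -0.0], [0.0, -1.0, 0.0], [-0.0, -0.0, -1.0]]
contact_force: [0.3, -0.6, 0.2]
width: 0.0349
grasp_force: 0.0
```

```bash
python3 - <<'E'
from meas import *
for n in ('top','side'):
    im,d=vision.get_image(n); np.savez(f'{n}5.npz',im=im,d=d)
    for o in studs(im,d,vision.calibration(n),.158,.19): print(n,*o)
E
```

```text
top [ 0.5528 -0.0554  0.1735] [ 0.5528 -0.0566  0.1723] [ 0.5532 -0.0571  0.1741] 19 [195.  70.  66.] [260.5 176.9]
side [ 0.5536 -0.0622  0.173 ] [ 0.5537 -0.0613  0.1708] [ 0.5544 -0.0584  0.1768] 25 [200.  48.  55.] [272.5 172.2]
```

Red stands in the middle of the pot with its stud top at z≈0.175, as expected. Now pillar A to the +x slot.

Emit:
{"op": "carry_out", "data": {
  "commands": [
    [0,0,5.5,0,3.5],
    [0,0,5.5,0,3.5],
    [0,0,4.7,0,3.5],
    [0,0,0,0,3.5],
    [0,0,0,0,0.5],
    [0,0,0,0,0.5],
    [0,0,0,0,0.5],
    [0,0,0,0,0.5]
  ]
}}

```text
time: 20.55
tcp_pos: [0.6246, -0.2375, 0.1147]
eef_rot: [[1.0, 0.0, 0.004], [0.0, -1.0, -0.001], [0.004, 0.001, -1.0]]
contact_force: [1.1, -0.1, 5.9]
width: 0.0124
grasp_force: 59.1
```

Emit:
{"op": "carry_out", "data": {
  "commands": [
    [0,0,-4,0,0.5],
    [0,0,-5,0,0.5],
    [0,0,-5,0,0.5],
    [0,0,-5,0,0.5],
    [-0.7,-4.5,0,0,0.5],
    [-0.7,-4.5,0,0,0.5],
    [-0.7,-4.5,0,0,0.5],
    [-0.6,-4.5,0,0,0.5]
  ]
}}

```text
time: 21.55
tcp_pos: [0.595, -0.0556, 0.3016]
eef_rot: [[1.0, 0.0, -0.001], [0.0, -1.0, 0.0], [-0.001, -0.0, -1.0]]
contact_force: [0.2, -0.9, -1.8]
width: 0.0123
grasp_force: 58.9
```

Emit:
{"op": "carry_out", "data": {
  "commands": [
    [0,0,0,0,0.5],
    [0,0,0,0,0.5],
    [0,0,0,0,0.5],
    [0,0,0,0,0.5],
    [0,0,0,0,0.5],
    [0,0,0,0,0.5],
    [0,0,0,0,0.5],
    [0,0,0,0,0.5]
  ]
}}

```text
time: 22.55
tcp_pos: [0.5961, -0.0571, 0.3023]
eef_rot: [[1.0, 0.0, 0.0], [0.0, -1.0, -0.0], [0.0, 0.0, -1.0]]
contact_force: [0.6, 0.4, -2.8]
width: 0.0122
grasp_force: 59.1
```

Emit:
{"op": "carry_out", "data": {
  "commands": [
    [0,0,3,0,0.5],
    [0,0,4,0,0.5],
    [0,0,3.5,0,0.5],
    [0,0,1.9,0,0.5],
    [0,0,0.8,0,0.5],
    [0,0,0,0,0.5],
    [0,0,0,0,0.5],
    [0,0,0,0,3]
  ]
}}

```text
time: 23.55
tcp_pos: [0.597, -0.0572, 0.1717]
eef_rot: [[1.0, 0.0, 0.003], [0.0, -1.0, -0.0], [0.003, 0.0, -1.0]]
contact_force: [0.1, -0.0, -0.6]
width: 0.0292
grasp_force: 0.0
```

Emit:
{"op": "carry_out", "data": {
  "commands": [
    [0,0,0,0,3],
    [0,0,0,0,3],
    [0,0,-5,0,3],
    [0,0,-5,0,3],
    [-2.2,4.3,0,0,3.5],
    [-2.2,4.3,0,0,3.5],
    [-2.2,4.3,0,0,3.5],
    [-2.0,4.3,0,0,3.5]
  ]
}}

```text
time: 24.55
tcp_pos: [0.5094, -0.2302, 0.2706]
eef_rot: [[1.0, 0.001, 0.001], [0.001, -1.0, -0.0], [0.001, 0.0, -1.0]]
contact_force: [0.1, 0.2, -0.4]
width: 0.0349
grasp_force: 0.0
```

Emit:
{"op": "carry_out", "data": {
  "commands": [
    [0,0,0,0,3.5],
    [0,0,0,0,3.5],
    [0,0,0,0,3.5],
    [0,0,0,0,3.5],
    [0,0,0,0,3.5],
    [0,0,0,0,3.5],
    [0,0,0,0,3.5],
    [0,0,0,0,3.5]
  ]
}}

```text
time: 25.55
tcp_pos: [0.5101, -0.2291, 0.2703]
eef_rot: [[1.0, 0.0, -0.0], [0.0, -1.0, 0.0], [-0.0, -0.0, -1.0]]
contact_force: [-0.6, 0.5, -0.7]
width: 0.0349
grasp_force: 0.0
```

```bash
python3 - <<'E'
from meas import *
for n in ('top','side'):
    im,d=vision.get_image(n); np.savez(f'{n}6.npz',im=im,d=d)
    for o in studs(im,d,vision.calibration(n),.158,.19): print(n,*o)
E
```

```text
top [ 0.5925 -0.0564  0.1727] [ 0.593  -0.0562  0.1715] [ 0.5936 -0.0556  0.1735] 22 [195. 195. 199.] [259.9 162.9]
top [ 0.5522 -0.0567  0.1722] [ 0.5525 -0.0567  0.1719] [ 0.5529 -0.0565  0.1732] 20 [193.  69.  66.] [260.5 177. ]
```

Both pillars stand in the pot 40.5 mm apart, as intended. Pillar B to the 120° slot.

Emit:
{"op": "carry_out", "data": {
  "commands": [
    [0,0,5.5,0,3.5],
    [0,0,5.5,0,3.5],
    [0,0,4.5,0,3.5],
    [0,0,0,0,3.5],
    [0,0,0,0,0.5],
    [0,0,0,0,0.5],
    [0,0,0,0,0.5],
    [0,0,0,0,0.5]
  ]
}}

```text
time: 26.65
tcp_pos: [0.5116, -0.2298, 0.1175]
eef_rot: [[1.0, 0.0, 0.003], [0.0, -1.0, -0.002], [0.003, 0.002, -1.0]]
contact_force: [-0.6, -0.2, 5.9]
width: 0.0121
grasp_force: 59.2
```

Emit:
{"op": "carry_out", "data": {
  "commands": [
    [0,0,-4,0,0.5],
    [0,0,-5,0,0.5],
    [0,0,-5,0,0.5],
    [0,0,-4.8,0,0.5],
    [0.6,-5.2,0,0,0.5],
    [0.6,-5.2,0,0,0.5],
    [0.6,-5.2,0,0,0.5],
    [0.6,-5.1,0,0,0.5]
  ]
}}

```text
time: 27.65
tcp_pos: [0.5335, -0.0204, 0.3028]
eef_rot: [[1.0, 0.0, -0.001], [0.0, -1.0, 0.0], [-0.001, -0.0, -1.0]]
contact_force: [0.8, -0.7, -3.0]
width: 0.0119
grasp_force: 59.1
```

Emit:
{"op": "carry_out", "data": {
  "commands": [
    [0,0,0,0,0.5],
    [0,0,0,0,0.5],
    [0,0,0,0,0.5],
    [0,0,0,0,0.5],
    [0,0,0,0,0.5],
    [0,0,0,0,0.5],
    [0,0,0,0,0.5],
    [0,0,0,0,0.5]
  ]
}}

```text
time: 28.65
tcp_pos: [0.5341, -0.0221, 0.3033]
eef_rot: [[1.0, 0.0, -0.0], [0.0, -1.0, 0.0], [-0.0, -0.0, -1.0]]
contact_force: [-0.2, -0.5, -3.1]
width: 0.0122
grasp_force: 59.4
```

Emit:
{"op": "carry_out", "data": {
  "commands": [
    [0,0,3,0,0.5],
    [0,0,4,0,0.5],
    [0,0,3.5,0,0.5],
    [0,0,1.8,0,0.5],
    [0,0,0.8,0,0.5],
    [0,0,0,0,0.5],
    [0,0,0,0,0.5],
    [0,0,0,0,3]
  ]
}}

```text
time: 29.65
tcp_pos: [0.5341, -0.0215, 0.1731]
eef_rot: [[1.0, -0.0, -0.0], [-0.0, -1.0, 0.001], [-0.0, -0.001, -1.0]]
contact_force: [-0.6, 0.1, -0.3]
width: 0.0292
grasp_force: 0.0
```

Emit:
{"op": "carry_out", "data": {
  "commands": [
    [0,0,0,0,3],
    [0,0,0,0,3],
    [0,0,-5,0,3],
    [0,0,-5,0,3],
    [-2.5,4.7,0,0,3.5],
    [-2.5,4.7,0,0,3.5],
    [-2.5,4.7,0,0,3.5],
    [-2.6,4.6,0,0,3.5]
  ]
}}

```text
time: 30.65
tcp_pos: [0.4323, -0.2101, 0.2727]
eef_rot: [[1.0, 0.001, 0.001], [0.001, -1.0, 0.0], [0.001, -0.0, -1.0]]
contact_force: [0.4, -1.1, 0.9]
width: 0.0348
grasp_force: 0.0
```

Emit:
{"op": "carry_out", "data": {
  "commands": [
    [0,0,0,0,3.5],
    [0,0,0,0,3.5],
    [0,0,0,0,3.5],
    [0,0,0,0,3.5],
    [0,0,0,0,3.5],
    [0,0,0,0,3.5],
    [0,0,0,0,3.5],
    [0,0,0,0,3.5]
  ]
}}

```text
time: 31.65
tcp_pos: [0.4331, -0.2091, 0.2723]
eef_rot: [[1.0, 0.0, 0.0], [0.0, -1.0, -0.0], [0.0, 0.0, -1.0]]
contact_force: [0.2, 0.3, 0.5]
width: 0.0351
grasp_force: 0.0
```

```bash
python3 - <<'E'
from meas import *
for n in ('top',):
    im,d=vision.get_image(n); np.savez(f'{n}7.npz',im=im,d=d)
    for o in studs(im,d,vision.calibration(n),.158,.19): print(n,*o)
E
```

```text
top [ 0.5925 -0.0563  0.1728] [ 0.5929 -0.0557  0.1717] [ 0.5939 -0.0554  0.1743] 22 [192. 192. 197.] [259.7 163. ]
top [ 0.5522 -0.0567  0.1724] [ 0.5525 -0.0567  0.1721] [ 0.5522 -0.0566  0.1744] 20 [192.  68.  64.] [260.5 177. ]
top [ 0.5319 -0.0209  0.172 ] [ 0.5321 -0.0218  0.1713] [ 0.5319 -0.0225  0.1738] 21 [199. 200. 204.] [248.4 184.5]
```

Emit:
{"op": "carry_out", "data": {
  "commands": [
    [0,0,5.5,0,3.5],
    [0,0,5.5,0,3.5],
    [0,0,4.6,0,3.5],
    [0,0,0,0,3.5],
    [0,0,0,0,0.5],
    [0,0,0,0,0.5],
    [0,0,0,0,0.5],
    [0,0,0,0,0.5]
  ]
}}

```text
time: 32.7
tcp_pos: [0.4345, -0.2099, 0.1183]
eef_rot: [[1.0, 0.0, 0.003], [0.0, -1.0, -0.002], [0.003, 0.002, -1.0]]
contact_force: [-0.1, 0.6, 6.5]
width: 0.012
grasp_force: 59.1
```

Emit:
{"op": "carry_out", "data": {
  "commands": [
    [0,0,-4,0,0.5],
    [0,0,-5,0,0.5],
    [0,0,-5,0,0.5],
    [0,0,-4.8,0,0.5],
    [2,-3.8,0,0,0.5],
    [2,-3.8,0,0,0.5],
    [2,-3.8,0,0,0.5],
    [2.1,-3.8,0,0,0.5]
  ]
}}

```text
time: 33.7
tcp_pos: [0.5141, -0.0558, 0.3039]
eef_rot: [[1.0, 0.0, -0.001], [0.0, -1.0, -0.0], [-0.001, 0.0, -1.0]]
contact_force: [1.4, -0.6, -2.6]
width: 0.0119
grasp_force: 59.0
```

Emit:
{"op": "carry_out", "data": {
  "commands": [
    [0,0,0,0,0.5],
    [0,0,0,0,0.5],
    [0,0,0,0,0.5],
    [0,0,0,0,0.5],
    [0,0,0,0,0.5],
    [0,0,0,0,0.5],
    [0,0,0,0,0.5],
    [0,0,0,0,0.5]
  ]
}}

```text
time: 34.7
tcp_pos: [0.5141, -0.0571, 0.3043]
eef_rot: [[1.0, 0.0, -0.0], [0.0, -1.0, -0.0], [-0.0, 0.0, -1.0]]
contact_force: [0.3, 0.1, -2.5]
width: 0.0122
grasp_force: 59.3
```

Emit:
{"op": "carry_out", "data": {
  "commands": [
    [0,0,3,0,0.5],
    [0,0,4,0,0.5],
    [0,0,3.5,0,0.5],
    [0,0,1.8,0,0.5],
    [0,0,0.8,0,0.5],
    [0,0,0,0,0.5],
    [0,0,0,0,0.5],
    [0,0,0,0,3]
  ]
}}

```text
time: 35.7
tcp_pos: [0.5141, -0.0572, 0.1741]
eef_rot: [[1.0, 0.001, 0.0], [0.001, -1.0, -0.0], [0.0, 0.0, -1.0]]
contact_force: [-0.5, -0.3, -0.3]
width: 0.0289
grasp_force: 0.0
```

Emit:
{"op": "carry_out", "data": {
  "commands": [
    [0,0,0,0,3],
    [0,0,0,0,3],
    [0,0,-5,0,3],
    [0,0,-5,0,3],
    [-1.8,5.2,0,0,3.5],
    [-1.8,5.2,0,0,3.5],
    [-1.8,5.2,0,0,3.5],
    [-1.8,5.3,0,0,3.5]
  ]
}}

```text
time: 36.7
tcp_pos: [0.4414, -0.2675, 0.2736]
eef_rot: [[1.0, 0.001, 0.001], [0.001, -1.0, -0.0], [0.001, 0.0, -1.0]]
contact_force: [0.5, 0.1, -0.2]
width: 0.035
grasp_force: 0.0
```

Emit:
{"op": "carry_out", "data": {
  "commands": [
    [-1.7,5.3,0,0,3.5],
    [0,0,0,0,3.5],
    [0,0,0,0,3.5],
    [0,0,0,0,3.5],
    [0,0,0,0,3.5],
    [0,0,0,0,3.5],
    [0,0,0,0,3.5],
    [0,0,0,0,3.5]
  ]
}}

```text
time: 37.7
tcp_pos: [0.4253, -0.3189, 0.2733]
eef_rot: [[1.0, 0.001, 0.0], [0.001, -1.0, -0.0], [0.0, 0.0, -1.0]]
contact_force: [0.1, 0.3, -0.7]
width: 0.0349
grasp_force: 0.0
```

```bash
python3 - <<'E'
from meas import *
for n in ('top','side'):
    im,d=vision.get_image(n); np.savez(f'{n}8.npz',im=im,d=d)
    for o in studs(im,d,vision.calibration(n),.158,.19): print(n,*o)
    cv2.imwrite(f'pics/e{n}.png',cv2.resize(im[:,:,::-1],(800,600)))
E
```

```text
top [ 0.5926 -0.0563  0.1732] [ 0.5928 -0.0557  0.1723] [ 0.5935 -0.0562  0.1735] 22 [192. 193. 197.] [259.7 163. ]
top [ 0.5519 -0.0567  0.1733] [ 0.5524 -0.0567  0.1728] [ 0.5534 -0.0565  0.1746] 20 [192.  68.  65.] [260.5 177. ]
top [ 0.5317 -0.021   0.1726] [ 0.532  -0.0218  0.1718] [ 0.5332 -0.022   0.1743] 21 [199. 200. 204.] [248.4 184.5]
top [ 0.5122 -0.0541  0.1743] [ 0.5121 -0.0546  0.1731] [ 0.5127 -0.0544  0.1748] 21 [201. 201. 205.] [260.2 191.1]
side [ 0.5938 -0.0606  0.1711] [ 0.5938 -0.0596  0.1696] [ 0.5954 -0.0578  0.1757] 25 [190. 196. 210.] [283.6 169.7]
```

View pics/eside.png

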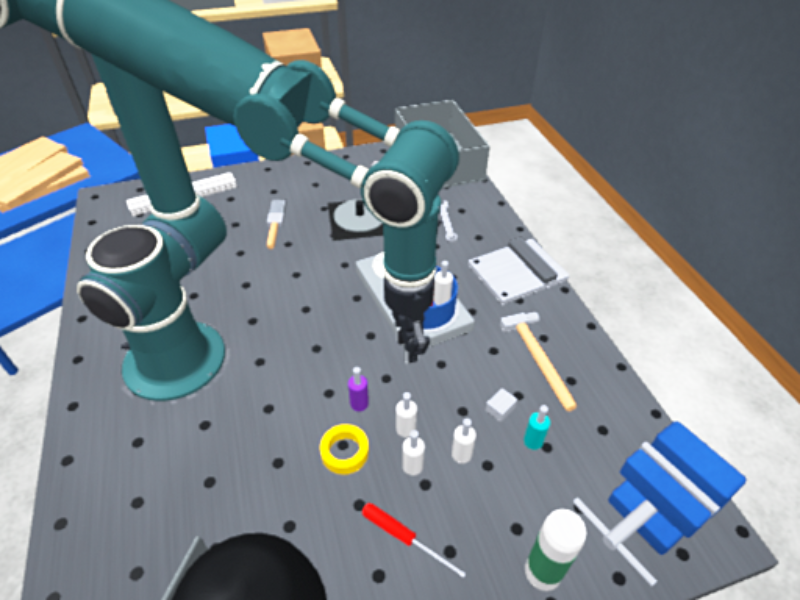

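The side view shows three aluminium pillars left on the table at (405,412), (413,452) and (463,440). The four already moved stand in the pot, and the cover lies on the mat. Pillar D to the 60° slot.

Emit:
{"op": "carry_out", "data": {
  "commands": [
    [0,0,5.5,0,3.5],
    [0,0,5.5,0,3.5],
    [0,0,4.7,0,3.5],
    [0,0,0,0,3.5],
    [0,0,0,0,0.5],
    [0,0,0,0,0.5],
    [0,0,0,0,0.5],
    [0,0,0,0,0.5]
  ]
}}

```text
time: 38.8
tcp_pos: [0.4264, -0.3201, 0.1184]
eef_rot: [[1.0, 0.0, 0.003], [0.0, -1.0, -0.002], [0.003, 0.002, -1.0]]
contact_force: [-0.4, 0.1, 5.9]
width: 0.0117
grasp_force: 59.1
```

Emit:
{"op": "carry_out", "data": {
  "commands": [
    [0,0,-4,0,0.5],
    [0,0,-5,0,0.5],
    [0,0,-5,0,0.5],
    [0,0,-4.8,0,0.5],
    [2.5,-4.9,0,0,0.5],
    [2.5,-4.9,0,0,0.5],
    [2.5,-4.9,0,0,0.5],
    [2.5,-5,0,0,0.5]
  ]
}}

```text
time: 39.8
tcp_pos: [0.5252, -0.1205, 0.3039]
eef_rot: [[1.0, -0.0, -0.0], [-0.0, -1.0, -0.0], [-0.0, 0.0, -1.0]]
contact_force: [1.5, -0.2, -2.3]
width: 0.0122
grasp_force: 59.2
```

Emit:
{"op": "carry_out", "data": {
  "commands": [
    [2.5,-5,0,0,0.5],
    [2.5,-5,0,0,0.5],
    [0,0,0,0,0.5],
    [0,0,0,0,0.5],
    [0,0,0,0,0.5],
    [0,0,0,0,0.5],
    [0,0,0,0,0.5],
    [0,0,0,0,0.5]
  ]
}}

```text
time: 40.8
tcp_pos: [0.575, -0.0226, 0.3044]
eef_rot: [[1.0, -0.0, 0.0], [-0.0, -1.0, -0.0], [0.0, 0.0, -1.0]]
contact_force: [0.4, -0.1, -2.6]
width: 0.0122
grasp_force: 59.4
```

Emit:
{"op": "carry_out", "data": {
  "commands": [
    [0,0,3,0,0.5],
    [0,0,4,0,0.5],
    [0,0,3.5,0,0.5],
    [0,0,1.8,0,0.5],
    [0,0,0.8,0,0.5],
    [0,0,0,0,0.5],
    [0,0,0,0,0.5],
    [0,0,0,0,3]
  ]
}}

```text
time: 41.8
tcp_pos: [0.5759, -0.0221, 0.1746]
eef_rot: [[1.0, 0.0, 0.002], [0.0, -1.0, -0.0], [0.002, 0.0, -1.0]]
contact_force: [-0.3, -0.3, -0.2]
width: 0.0287
grasp_force: 0.0
```

Emit:
{"op": "carry_out", "data": {
  "commands": [
    [0,0,0,0,3],
    [0,0,0,0,3],
    [0,0,-5,0,3],
    [0,0,-5,0,3],
    [-0.9,5.4,0,0,3.5],
    [-0.9,5.4,0,0,3.5],
    [-0.9,5.4,0,0,3.5],
    [-0.9,5.4,0,0,3.5]
  ]
}}

```text
time: 42.8
tcp_pos: [0.5388, -0.2396, 0.2737]
eef_rot: [[1.0, 0.001, 0.001], [0.001, -1.0, -0.0], [0.001, 0.0, -1.0]]
contact_force: [0.4, 0.5, -0.8]
width: 0.0348
grasp_force: 0.0
```

Emit:
{"op": "carry_out", "data": {
  "commands": [
    [-0.9,5.4,0,0,3.5],
    [-1,5.5,0,0,3.5],
    [-1,5.5,0,0,3.5],
    [0,0,0,0,3.5],
    [0,0,0,0,3.5],
    [0,0,0,0,3.5],
    [0,0,0,0,3.5],
    [0,0,0,0,3.5]
  ]
}}

```text
time: 43.8
tcp_pos: [0.5106, -0.4012, 0.2735]
eef_rot: [[1.0, 0.002, 0.0], [0.002, -1.0, -0.0], [0.0, 0.0, -1.0]]
contact_force: [-0.1, -0.4, -0.4]
width: 0.0352
grasp_force: 0.0
```

```bash
python3 - <<'E'
from meas import *
for n in ('top',):
    im,d=vision.get_image(n); np.savez(f'{n}9.npz',im=im,d=d)
    for o in studs(im,d,vision.calibration(n),.158,.19): print(n,*o)
E
```

```text
top [ 0.5922 -0.0564  0.1724] [ 0.593  -0.056   0.1711] [ 0.593  -0.0562  0.1745] 21 [195. 196. 200.] [259.8 163. ]
top [ 0.5729 -0.0191  0.1716] [ 0.5726 -0.0194  0.1714] [ 0.5735 -0.019   0.1728] 23 [199. 199. 203.] [247.1 170.4]
top [ 0.5526 -0.0567  0.1719] [ 0.5526 -0.0567  0.1712] [ 0.553  -0.0568  0.1724] 20 [193.  69.  66.] [260.5 177. ]
top [ 0.5319 -0.021   0.1726] [ 0.5321 -0.0218  0.1712] [ 0.5328 -0.0225  0.173 ] 21 [200. 201. 205.] [248.4 184.5]
top [ 0.5126 -0.0541  0.1723] [ 0.5124 -0.0545  0.1721] [ 0.5125 -0.0541  0.1734] 20 [202. 202. 206.] [260.2 191.1]
```

F is beneath. I grasp it and take it to the 300° slot (0.5755, −0.093).

Emit:
{"op": "carry_out", "data": {
  "commands": [
    [0,0.1,5.5,0,3.5],
    [0,0,5.5,0,3.5],
    [0,0,4.7,0,3.5],
    [0,0,0,0,3.5],
    [0,0,0,0,0.5],
    [0,0,0,0,0.5],
    [0,0,0,0,0.5],
    [0,0,0,0,0.5]
  ]
}}

```text
time: 44.85
tcp_pos: [0.5114, -0.4041, 0.1189]
eef_rot: [[1.0, 0.0, 0.003], [0.0, -1.0, -0.003], [0.003, 0.003, -1.0]]
contact_force: [-1.4, 0.7, 6.5]
width: 0.012
grasp_force: 59.4
```

Emit:
{"op": "carry_out", "data": {
  "commands": [
    [0,0,-4,0,0.5],
    [0,0,-5,0,0.5],
    [0,0,-5,0,0.5],
    [0,0,-4.8,0,0.5],
    [1.1,-5.1,0,0,0.5],
    [1.1,-5.1,0,0,0.5],
    [1.1,-5.1,0,0,0.5],
    [1.1,-5.1,0,0,0.5]
  ]
}}

```text
time: 45.85
tcp_pos: [0.5538, -0.1973, 0.3038]
eef_rot: [[1.0, -0.0, -0.001], [-0.0, -1.0, 0.0], [-0.001, -0.0, -1.0]]
contact_force: [0.5, 0.7, -2.4]
width: 0.0118
grasp_force: 59.1
```

Emit:
{"op": "carry_out", "data": {
  "commands": [
    [1.1,-5.2,0,0,0.5],
    [1,-5.2,0,0,0.5],
    [0,0,0,0,0.5],
    [0,0,0,0,0.5],
    [0,0,0,0,0.5],
    [0,0,0,0,0.5],
    [0,0,0,0,0.5],
    [0,0,0,0,0.5]
  ]
}}

```text
time: 46.85
tcp_pos: [0.575, -0.0955, 0.3043]
eef_rot: [[1.0, -0.0, -0.0], [-0.0, -1.0, 0.0], [-0.0, -0.0, -1.0]]
contact_force: [0.9, -0.2, -3.3]
width: 0.0119
grasp_force: 59.4
```

Emit:
{"op": "carry_out", "data": {
  "commands": [
    [0,-0.3,3,0,0.5],
    [0,0,4,0,0.5],
    [0,0,3.5,0,0.5],
    [0,0,1.8,0,0.5],
    [0,0,0.8,0,0.5],
    [0,0,0,0,0.5],
    [0,0,0,0,0.5],
    [0,0,0,0,3]
  ]
}}

```text
time: 47.85
tcp_pos: [0.5758, -0.0922, 0.1744]
eef_rot: [[1.0, 0.0, 0.002], [0.0, -1.0, -0.0], [0.002, 0.0, -1.0]]
contact_force: [0.3, -0.1, -0.5]
width: 0.0284
grasp_force: 0.0
```

Emit:
{"op": "carry_out", "data": {
  "commands": [
    [0,0,0,0,3],
    [0,0,0,0,3],
    [0,0,-5,0,3],
    [0,0,-5,0,3],
    [-2.7,5.1,0,0,3.5],
    [-2.7,5.1,0,0,3.5],
    [-2.7,5.1,0,0,3.5],
    [-2.7,5.1,0,0,3.5]
  ]
}}

```text
time: 48.85
tcp_pos: [0.4663, -0.2975, 0.2737]
eef_rot: [[1.0, 0.001, 0.001], [0.001, -1.0, -0.001], [0.001, 0.001, -1.0]]
contact_force: [0.9, 0.0, 0.5]
width: 0.0349
grasp_force: 0.0
```

Emit:
{"op": "carry_out", "data": {
  "commands": [
    [-2.7,5,0,0,3.5],
    [-2.7,5,0,0,3.5],
    [0,0,0,0,3.5],
    [0,0,0,0,3.5],
    [0,0,0,0,3.5],
    [0,0,0,0,3.5],
    [0,0,0,0,3.5],
    [0,0,0,0,3.5]
  ]
}}

```text
time: 49.85
tcp_pos: [0.4135, -0.3957, 0.2733]
eef_rot: [[1.0, 0.001, 0.0], [0.001, -1.0, -0.0], [0.0, 0.0, -1.0]]
contact_force: [-0.3, -0.6, -0.0]
width: 0.0348
grasp_force: 0.0
```

```bash
python3 - <<'E'
from meas import *
for n in ('top',):
    im,d=vision.get_image(n); np.savez(f'{n}10.npz',im=im,d=d)
    for o in studs(im,d,vision.calibration(n),.158,.19): print(n,*o)
E
```

```text
top [ 0.5928 -0.0564  0.1717] [ 0.5929 -0.0557  0.1717] [ 0.5943 -0.0571  0.1755] 22 [192. 192. 196.] [259.7 163. ]
top [ 0.5732 -0.019   0.1723] [ 0.5727 -0.0192  0.1711] [ 0.5735 -0.0196  0.1727] 23 [198. 198. 202.] [247.1 170.3]
top [ 0.5715 -0.0897  0.1726] [ 0.5714 -0.0896  0.1718] [ 0.5728 -0.0903  0.1745] 22 [194. 194. 198.] [271.9 170.1]
top [ 0.5525 -0.0567  0.1732] [ 0.5524 -0.0567  0.1726] [ 0.5532 -0.0567  0.174 ] 20 [191.  68.  64.] [260.5 177. ]
top [ 0.5326 -0.0222  0.1723] [ 0.5321 -0.022   0.1715] [ 0.5337 -0.0224  0.1737] 20 [198. 199. 203.] [248.4 184.5]
top [ 0.5122 -0.0542  0.1732] [ 0.5119 -0.0546  0.1724] [ 0.5108 -0.054   0.175 ] 22 [199. 200. 204.] [260.2 191.3]
```

Emit:
{"op": "carry_out", "data": {
  "commands": [
    [0,0,5.5,0,3.5],
    [0,0,5.5,0,3.5],
    [0,0,4.7,0,3.5],
    [0,0,0,0,3.5],
    [0,0,0,0,0.5],
    [0,0,0,0,0.5],
    [0,0,0,0,0.5],
    [0,0,0,0,0.5]
  ]
}}

```text
time: 50.9
tcp_pos: [0.4145, -0.3974, 0.1188]
eef_rot: [[1.0, 0.0, 0.003], [0.0, -1.0, -0.003], [0.003, 0.003, -1.0]]
contact_force: [0.4, -0.4, 6.6]
width: 0.0121
grasp_force: 59.5
```

Emit:
{"op": "carry_out", "data": {
  "commands": [
    [0,0,-4,0,0.5],
    [0,0,-5,0,0.5],
    [0,0,-5,0,0.5],
    [0,0,-4.8,0,0.5],
    [2,-5,0,0,0.5],
    [2,-5,0,0,0.5],
    [2,-5,0,0,0.5],
    [2,-5.1,0,0,0.5]
  ]
}}

```text
time: 51.9
tcp_pos: [0.4931, -0.1934, 0.304]
eef_rot: [[1.0, -0.0, -0.0], [-0.0, -1.0, 0.0], [-0.0, -0.0, -1.0]]
contact_force: [1.1, -0.6, -1.9]
width: 0.0122
grasp_force: 59.2
```

Emit:
{"op": "carry_out", "data": {
  "commands": [
    [2,-5.1,0,0,0.5],
    [2,-5.1,0,0,0.5],
    [0,0,0,0,0.5],
    [0,0,0,0,0.5],
    [0,0,0,0,0.5],
    [0,0,0,0,0.5],
    [0,0,0,0,0.5],
    [0,0,0,0,0.5]
  ]
}}

```text
time: 52.9
tcp_pos: [0.533, -0.0936, 0.3043]
eef_rot: [[1.0, -0.001, 0.0], [-0.001, -1.0, 0.0], [0.0, -0.0, -1.0]]
contact_force: [0.3, -1.6, -2.3]
width: 0.0117
grasp_force: 59.3
```

Emit:
{"op": "carry_out", "data": {
  "commands": [
    [0,-0.1,3,0,0.5],
    [0,0,4,0,0.5],
    [0,0,3.5,0,0.5],
    [0,0,1.8,0,0.5],
    [0,0,0.8,0,0.5],
    [0,0,0,0,0.5],
    [0,0,0,0,0.5],
    [0,0,0,0,3]
  ]
}}

```text
time: 53.9
tcp_pos: [0.5339, -0.0922, 0.1744]
eef_rot: [[1.0, 0.0, 0.002], [0.0, -1.0, -0.0], [0.002, 0.0, -1.0]]
contact_force: [0.2, 0.0, 0.7]
width: 0.0284
grasp_force: 0.0
```

Emit:
{"op": "carry_out", "data": {
  "commands": [
    [0,0,0,0,3],
    [0,0,0,0,3],
    [0,0,-5,0,3],
    [0,0,-5,0,3],
    [-1.5,5,0,0,3.5],
    [-1.5,5,0,0,3.5],
    [-1.5,5,0,0,3.5],
    [-1.5,5,0,0,3.5]
  ]
}}

```text
time: 54.9
tcp_pos: [0.4726, -0.2936, 0.2736]
eef_rot: [[1.0, 0.001, 0.001], [0.001, -1.0, -0.0], [0.001, 0.0, -1.0]]
contact_force: [-0.0, 0.3, 0.5]
width: 0.0346
grasp_force: 0.0
```

Emit:
{"op": "carry_out", "data": {
  "commands": [
    [-1.5,5,0,0,3.5],
    [-1.5,5,0,0,3.5],
    [0,0,0,0,3.5],
    [0,0,0,0,3.5],
    [0,0,0,0,3.5],
    [0,0,0,0,3.5],
    [0,0,0,0,3.5],
    [0,0,0,0,3.5]
  ]
}}

```text
time: 55.9
tcp_pos: [0.4434, -0.3917, 0.2734]
eef_rot: [[1.0, 0.001, 0.0], [0.001, -1.0, -0.0], [0.0, 0.0, -1.0]]
contact_force: [-0.7, 0.3, -0.8]
width: 0.0349
grasp_force: 0.0
```

```bash
python3 - <<'E'
from meas import *
im,d=vision.get_image('top'); np.savez('top11.npz',im=im,d=d);c=vision.calibration('top')
for o in studs(im,d,c,.158,.19): print(*o[:1],o[3],o[4])
P=cloud(c,d);z=P[...,2]
m=(z>.045)&(z<.07)&(P[...,1]>.28)&(P[...,1]<.45)&(P[...,0]>.42)&(P[...,0]<.6)
print('cover knob',m.sum(),P[m].mean(0))
cv2.imwrite('pics/f.png',cv2.resize(im[80:310,80:380,::-1],(782,600),interpolation=cv2.INTER_CUBIC))
E
```

```text
[ 0.5928 -0.0564  0.172 ] 22 [192. 192. 196.]
[ 0.5731 -0.019   0.1721] 21 [197. 198. 202.]
[ 0.5713 -0.0899  0.1728] 22 [194. 195. 199.]
[ 0.5521 -0.0567  0.1738] 20 [192.  69.  65.]
[ 0.5318 -0.0209  0.1723] 21 [199. 200. 204.]
[ 0.531 -0.091  0.173] 21 [204. 204. 208.]
[ 0.5126 -0.0542  0.1732] 21 [200. 201. 205.]
cover knob 52 [0.49515612 0.33795377 0.05399813]
```

View pics/f.png

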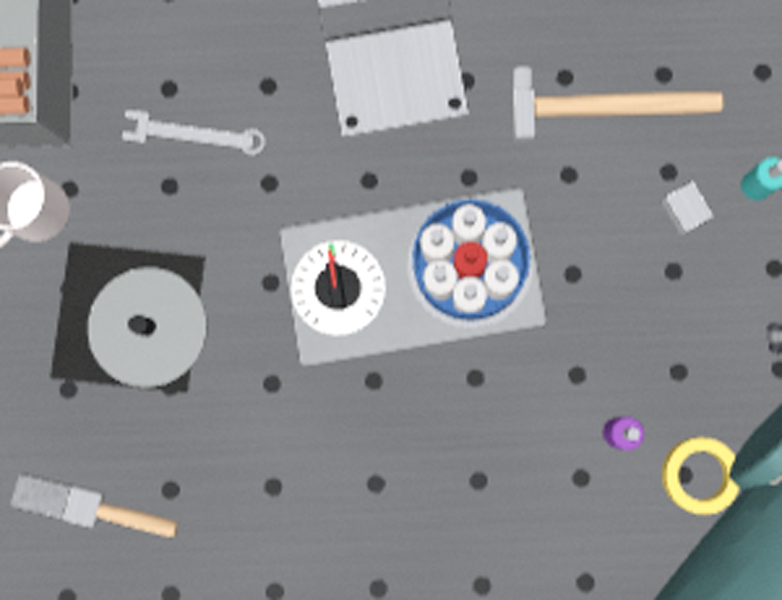

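The top view shows the seven pillars packed in the pot at (470,260), with red in the middle, and the pointer on green. The cover has been knocked aside: it is centred at (147,326) while the mat centre is near (130,317). Putting it back.

Emit:
{"op": "carry_out", "data": {
  "commands": [
    [0.4,-5.6,0,0,4.5],
    [0.4,-5.6,0,0,4.5],
    [0.4,-5.6,0,0,4.5],
    [0.4,-5.6,0,0,4.5],
    [0.4,-5.6,0,0,4.5],
    [0.4,-5.6,0,0,4.5],
    [0.4,-5.6,0,0,4.5],
    [0.4,-5.6,0,0,4.5]
  ]
}}

```text
time: 56.95
tcp_pos: [0.475, 0.0577, 0.2737]
eef_rot: [[1.0, 0.0, 0.001], [0.0, -1.0, 0.0], [0.001, -0.0, -1.0]]
contact_force: [1.0, -0.2, -0.8]
width: 0.0451
grasp_force: 0.0
```

Emit:
{"op": "carry_out", "data": {
  "commands": [
    [0.4,-5.6,0,0,4.5],
    [0.4,-5.6,0,0,4.5],
    [0.4,-5.6,0,0,4.5],
    [0.4,-5.7,0,0,4.5],
    [0.4,-5.7,0,0,4.5],
    [0,0,0,0,4.5],
    [0,0,0,0,4.5],
    [0,0,0,0,4.5]
  ]
}}

```text
time: 57.95
tcp_pos: [0.495, 0.3366, 0.2733]
eef_rot: [[1.0, -0.001, -0.0], [-0.001, -1.0, -0.0], [-0.0, 0.0, -1.0]]
contact_force: [-0.7, -0.4, -0.2]
width: 0.0448
grasp_force: 0.0
```

Emit:
{"op": "carry_out", "data": {
  "commands": [
    [0,-0.1,5,0,4.5],
    [0,0,6,0,4.5],
    [0,0,6,0,4.5],
    [0,0,4,0,4.5],
    [0,0,1.5,0,4.5],
    [0,0,0,0,4.5],
    [0,0,0,0,1.5],
    [0,0,0,0,1.5]
  ]
}}

```text
time: 58.95
tcp_pos: [0.497, 0.3399, 0.0511]
eef_rot: [[1.0, 0.0, 0.004], [0.0, -1.0, 0.002], [0.004, -0.002, -1.0]]
contact_force: [0.3, -1.1, 4.9]
width: 0.0222
grasp_force: 59.3
```

Emit:
{"op": "carry_out", "data": {
  "commands": [
    [0,0,0,0,1.5],
    [0,0,0,0,1.5],
    [0,0,-1,0,1.5],
    [0,0,-1,0,1.5],
    [0,0,0,0,1.5],
    [0,0,0,0,1.5],
    [0,0,0,0,1.5],
    [0,0,0,0,1.5]
  ]
}}

```text
time: 59.95
tcp_pos: [0.4946, 0.3387, 0.0678]
eef_rot: [[1.0, 0.0, -0.001], [0.0, -1.0, -0.0], [-0.001, 0.0, -1.0]]
contact_force: [0.1, -0.6, -2.2]
width: 0.0225
grasp_force: 59.0
```

Emit:
{"op": "carry_out", "data": {
  "commands": [
    [0.8,-1.4,0,0,1.5],
    [0.7,-1.4,0,0,1.5],
    [0,0,0,0,1.5],
    [0,0,1,0,1.5],
    [0,0,0.7,0,1.5],
    [0,0,0.1,0,1.5],
    [0,0,0,0,1.5],
    [0,0,0,0,1.5]
  ]
}}

```text
time: 60.95
tcp_pos: [0.5091, 0.3663, 0.0511]
eef_rot: [[1.0, 0.0, -0.002], [0.0, -1.0, -0.001], [-0.002, 0.001, -1.0]]
contact_force: [-4.4, -1.3, 7.5]
width: 0.0223
grasp_force: 60.3
```

Emit:
{"op": "carry_out", "data": {
  "commands": [
    [0,0,0,0,4.5],
    [0,0,0,0,4.5],
    [0,0,0,0,4.5],
    [0,0,-3,0,4.5],
    [0,0,-5,0,4.5],
    [0,0,-6,0,4.5],
    [0,0,-6,0,4.5],
    [0,4,0,0,4.5]
  ]
}}

```text
time: 61.95
tcp_pos: [0.5135, 0.3304, 0.2581]
eef_rot: [[1.0, 0.003, 0.012], [0.003, -1.0, 0.008], [0.012, -0.008, -1.0]]
contact_force: [0.5, -0.3, -1.1]
width: 0.0449
grasp_force: 0.0
```

Emit:
{"op": "carry_out", "data": {
  "commands": [
    [0,5.6,0,0,4.5],
    [0,5.6,0,0,4.5],
    [0,5.6,0,0,4.5],
    [0,5.6,0,0,4.5],
    [0,5.6,0,0,4.5],
    [0,5.6,0,0,4.5],
    [0,5.6,0,0,4.5],
    [0,5.6,0,0,4.5]
  ]
}}

```text
time: 62.95
tcp_pos: [0.5099, -0.1229, 0.2504]
eef_rot: [[1.0, 0.0, 0.001], [0.0, -1.0, -0.0], [0.001, 0.0, -1.0]]
contact_force: [0.7, -0.4, 0.2]
width: 0.0449
grasp_force: 0.0
```

Emit:
{"op": "carry_out", "data": {
  "commands": [
    [0,5.6,0,0,4.5],
    [0,5.6,0,0,4.5],
    [0,5.6,0,0,4.5],
    [0,0,0,0,4.5],
    [0,0,0,0,4.5],
    [0,0,0,0,4.5],
    [0,0,0,0,4.5],
    [0,0,0,0,4.5]
  ]
}}

```text
time: 63.95
tcp_pos: [0.5104, -0.2882, 0.2505]
eef_rot: [[1.0, 0.002, 0.0], [0.002, -1.0, -0.0], [0.0, 0.0, -1.0]]
contact_force: [0.2, 0.5, -0.4]
width: 0.0452
grasp_force: 0.0
```

```bash
python3 - <<'E'
from meas import *
im,d=vision.get_image('top'); np.savez('top12.npz',im=im,d=d);c=vision.calibration('top')
for o in studs(im,d,c,.158,.19): print(*o[:1],o[3],o[4])
P=cloud(c,d);z=P[...,2]
m=(z>.045)&(z<.07)&(P[...,1]>.28)&(P[...,1]<.45)&(P[...,0]>.42)&(P[...,0]<.6)
print('cover knob',m.sum(),P[m].mean(0))
m=np.hypot(P[...,0]-.51,P[...,1]-.366);m=(m<.065)&(m>.02)
A=np.c_[P[m][:,:2],np.ones(m.sum())];print('plane',np.linalg.lstsq(A,P[m][:,2],rcond=None)[0],np.median(z[m]))
cv2.imwrite('pics/g.png',cv2.resize(im[80:310,80:380,::-1],(782,600),interpolation=cv2.INTER_CUBIC))
E
```

```text
[ 0.5931 -0.0565  0.1717] 22 [194. 195. 199.]
[ 0.5734 -0.0191  0.173 ] 22 [199. 199. 203.]
[ 0.5714 -0.0899  0.1726] 22 [195. 195. 199.]
[ 0.5523 -0.0567  0.1733] 20 [193.  68.  65.]
[ 0.5319 -0.0209  0.1724] 21 [200. 200. 204.]
[ 0.531  -0.0913  0.1716] 21 [204. 205. 208.]
[ 0.5126 -0.0542  0.1723] 21 [201. 201. 206.]
cover knob 50 [0.50746198 0.36594256 0.05433762]
plane [-0.0004837   0.00178276  0.01218734] 0.012614175416974072
```

View pics/g.png

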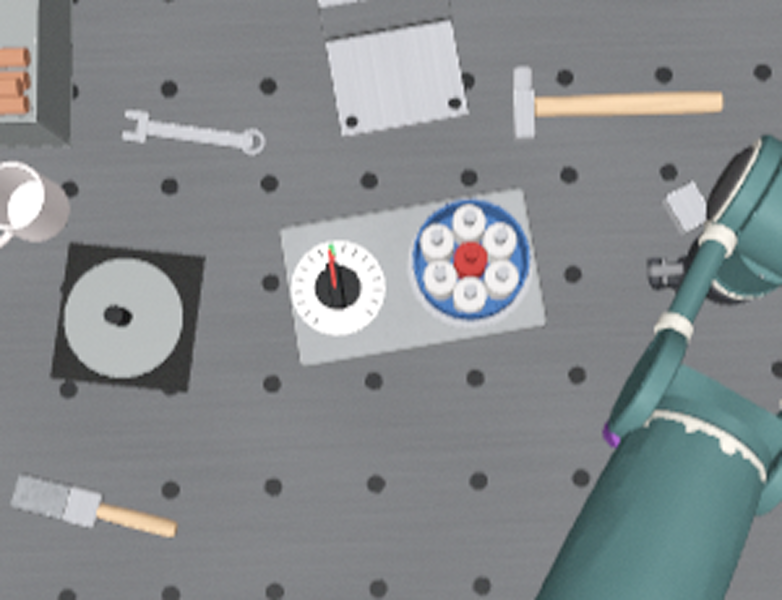

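The top view shows the cover flat and centred on the mat at (124,317), the pillars packed at (470,260), and the pointer on the green mark at (331,248). Handing in.

```bash
python3 -c "
from cell import bot
print(bot.job_done())"
```

```text
the job is handed in; nothing more can be done
None
```

The job is handed in, result not shown: the cover lies flat mid-mat (knocked aside once, put back), the pointer was set on green while the pot was empty, and all seven pillars stand studs up in the pot, red in the middle.

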